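# Hold a sprung mouthpiece-case lid at the angle set on the angle plate

### The arm

A 7-joint arm with a two-finger parallel gripper is mounted at the origin on a cart in front of the work surface, level with it; the furniture and walls round the work are solid. World frame = base frame: x ahead of the robot, y to its left, z up, the work surface at z = 0. Lengths are in m, angles in rad, forces in N, time in s.
With the tool pointing down it reaches from about 0.4 to 0.9 m from the base axis. Payload 5.6 kg.
Tool frame: the origin (TCP) lies midway between the tips of the shut fingers; the grasp point (between the pads) lies 19 mm behind it; y points along the fingers, z is the direction in which the jaws open and shut, and the axes are right-handed (so a half turn about y gives the same grasp; the last joint's range is limited). The gripper opens to 92 mm and grips with 3 to 60 N. Pads are 20 mm wide; open, the fingers measure 128 mm over their backs; the gripper's body (75 mm by 189 mm) begins 69 mm behind the grasp point.
Start: joints at [-0.043, 0.468, -0.012, 1.603, 0.006, 1.071, -0.056], TCP at [0.65, -0, 0.215] pointing down, gripper open.
Joint ranges: [-2.53, 2.53], [-0.31, 2.02], [-1.57, 1.55], [0.28, 2.44], [-1.29, 4.43], [0.15, 1.84], [-2.92, 2.92]. Speed limits (rad/s): [2.57, 2.57, 3.14, 3.14, 3.14, 3.14, 3.14].

### API

Orientations are given as a 3x3 rotation matrix whose columns are the frame's x, y, z axes.
In Python, from station import env, effector, solver, viewer, workorder, search_frame, tip_of gives the robot as it stands. Calls block until the motion is done:
- env.reach(position, orientation): joint-space move of the TCP to a pose.
- env.movel(position, frame=None, rate=0.15): straight line of the TCP; frame=None keeps the orientation; rate is the mean speed in m/s.
- env.goto_joints(angles): joint-space move.
- effector.release() and effector.grasp(squeeze=None): open the fingers fully, or close them until they stop; squeeze is the grip in N (None keeps the last).
- env.pause(seconds).
- solver.inverse_kinematics(position, orientation): joint angles nearest the present ones, or None.
- env.sense(): the state.
- viewer.read_camera(name): name is "side" or "top" or "wrist"; returns (picture, depth): 420x560x3 uint8, red, green, blue; 420x560 float32, m along the optical axis (not along the pixel's ray), 0 where there is no reading.
- viewer.camera_info(name): a dict with "intrinsics" (3x3 intrinsics, pixels), "eye" and "rotation" of the camera in the world; the wrist camera has in their place "T_tool_cam" (4x4, takes a point from camera to tool coordinates, whose origin is the TCP and whose axes are the tool frame's). Camera axes: x right, y up, looking along -z (the intrinsics and any distortion apply to the point x, -y, -z); pixel columns grow to the right and rows downward; lengths in m; the calibration is good to about 2 mm. The wrist camera is an equidistant fisheye: a pixel r from the principal point sees the ray r / f radians off the axis. A picture is of the moment at which its call begins: read the wrist's pose just before it. camera_info takes no time and is no camera call.
A pose or a line that the arm cannot do raises env.PlanningError and nothing moves.
- workorder.finish_job(): hands the job in, once; it reports no verdict.
Trained networks look in the newest picture that a camera, given by its name, has taken for a name from the list of things; names that differ only in an ending like _2 or _b are one class to them, and where a whole thing is asked for, a point or a joint stands for the part that bears it (a point fixed in the world has none). Each returns a list of dicts, best first, with "score" (0 to 1); they miss things now and then, are a little off and sometimes report something else, mostly with a low value. They report only what shows in the picture. A call takes as long as a camera call.
- search_frame(camera, name): "at" ([x, y, z] in m, in world coordinates, good to about 4 mm: the middle of the surface that is visible of it).
- tip_of(camera, name): "at" ([x, y, z] in m, in world coordinates, good to about 4 mm: a listed point, or the origin of a listed thing).
The state is a dict: "t": time; "joint_positions": joint angles; "joint_velocities": joint speeds; "tau": joint torques, N m; "ee_pos": TCP position; "tcp_rot": TCP orientation; "wrist_force": force on the tool from outside, world axes, zero at the start; "moment": the same for the moment, N m; "gripper_width": finger opening in m.
Only numpy, scipy, OpenCV 4.12 (cv2) and the standard library are available. Lean on these libraries where they do the work, as an engineer would, in place of code of your own. Each camera call takes 0.05 s, during which the arm holds its last target. There are 200 camera calls.

### The job

A new lid stay is about to be screwed into this black mouthpiece case, and the adjustable angle plate standing beside the case has been set to the opening the lid needs. Swing the hasp on the front of the case out and well up, clear of its staple, then raise the spring-hinged lid by its handle until it is parallel to the tilted leaf of the angle plate, and finish with the gripper still holding it steady there: the springs shut the lid as soon as it is let go. Leave the angle plate's setting and the other things on the bench as they are.

Things in the scene. Friction and masses are not known exactly. Their poses are not given: they have to be found in the camera images.
- case: Black mouthpiece case with aluminium edging and steel corners, fixed on the bench: 130 mm front to back (x), 220 mm wide (y), 105 mm high with the lid shut. Origin: centre of its underside, at bench height; x points from its front (hasp side, facing the robot) to its hinged back, z up. Front face at x = -65 mm. Inside, four mouthpieces lie below the rim.
- lid (a joint): Opening of the case lid, rad: 0 shut and level, growing as its front edge rises, to 1.75. Lid 130 mm front to back, 220 mm wide, 25 mm deep, about 0.35 kg. Spring hinges always pull it shut (0.5 N m shut, plus 0.45 N m per rad; with its weight some 7 to 11 N at the handle), so it drops when let go. With the hasp on its staple it rises only about 0.03 rad.
- lid_pull (a point): Middle of the fixed bar handle on the lid, near its front edge: round black sleeve, 13 mm diameter, 60 mm long along case y, on two posts 86 mm apart, 29 mm free beneath it. From the hinge line it lies 104 mm to the front and 61 mm above, square to the lid, and turns with it, so the bar turns in a grip that keeps its tilt. Site x: along the lid, front to back; y along the bar.
- lid_hinge (a point): Point on the lid's hinge line, in the middle of the case's back edge, 80 mm above the bench, 69 mm behind the case's centre. The lid turns about the case's y axis through it.
- hasp (a joint): Angle of the steel hasp on the lid's front edge, rad: 0 hanging against the case front with its slot over the staple (closed), growing as its lower end swings out to the robot and up; 1.57 sticks straight out; stop at 2.4. Stiff pin (0.06 N m): it stays where it is left. Clear of the staple means past 1.1. The wire staple stands 14 mm out of the case front, 70 to 80 mm above the bench.
- hasp_lip (a point): Middle of the rolled lip at the hasp's lower end: steel bar 10 mm in diameter with domed ends, 34 mm long along case y (the hasp is 32 mm wide). Closed, it is 24 mm in front of the case front and 49 mm above the bench: from the hasp's pin 18 mm forward and 44 mm down. It turns with the hasp. It can be pinched across its ends and turns in the grip.
- hasp_pin (a point): Middle of the hasp's hinge pin, which runs along case y on the lid's front edge: with the lid shut 6 mm in front of the case front and 93 mm above the bench.
- gauge_leaf (a joint): Angle of the angle plate's leaf above level, rad, measured like the lid's opening; clamped somewhere from 0.45 to 0.85. The lid is to be held at this same angle. The leaf's hinge is parallel to the lid's and as high. The clamp slips if the leaf is pushed hard.
- leaf_end (a point): Middle of the free, raised end of the angle plate's leaf, the end nearer the robot. The leaf is a bare steel plate 125 mm long, 50 mm wide and 7 mm thick. Site x: along the leaf from this end to its hinge, 133 mm away.
- gauge: Adjustable angle plate: dark steel base, slotted quadrant, leaf hinged at the back; on a light wooden packing block 160 x 62 x 52 mm; fixed on the bench by the right-hand end of the case, square with it. Origin: centre of the block's underside; axes parallel to the case's. Leaf hinge at x = +58 mm, z = 80 mm; the leaf rises from it toward the robot.
- driver_green: Bystander, not part of the job: small screwdriver, 132 mm long, lying on the bench behind the case. Its origin is the centre of its underside.
- pad_box_2: Bystander, not part of the job: small pale flat box, 36 x 40 x 14 mm, lying on the bench behind the case. Its origin is the centre of its underside.
- thread_lock: Bystander, not part of the job: red squeeze bottle with a white nozzle, 29 mm in diameter and 77 mm tall, standing on the bench at the back right. Its origin is the centre of its underside.
- pad_hammer: Bystander, not part of the job: small hammer with a wooden handle and a brass head, 157 mm long, lying on the bench left of the case, nearer the robot. Its origin is the centre of its underside.

How it is judged:
By the outcome, as a careful person would: the job done as asked, in the order asked, and still so for the second after the job is handed in, while the arm keeps its last pose, push and grip.
It also fails if it takes over 51 s, if anything falls off the work surface, if the arm or the gripper's body presses on something with over 40 N, if the wrist force passes 120 N, or if a joint passes its speed limit or range.

## Working session

There is one attempt and no reset: what is moved stays moved. The work goes in short steps, each a Python script; the robot and the scene stay as the last script left them, time stands still between calls to the robot, and variables do not carry over. Pictures are saved under pics/ and viewed, about 8 in all and at most 12, crops included, and the job is handed in when it is done.

```bash
mkdir -p pics; ls
python3 - <<'E'
from station import *
import cv2,numpy as np
s=env.sense();print(s['t'],s['ee_pos'],np.round(s['tcp_rot'],3).tolist(),s['gripper_width'])
for c in ['side','top']:
    p,d=viewer.read_camera(c);cv2.imwrite(f'pics/{c}0.png',p[:,:,::-1]);np.save(f'pics/{c}0.npy',d)
    i=viewer.camera_info(c);print(c,i)
    for n in ['case','lid_pull','lid_hinge','hasp_lip','hasp_pin','leaf_end','gauge','pad_hammer']:
        r=tip_of(c,n);print(n,[(np.round(x['at'],4).tolist(),round(x['score'],2)) for x in r[:2]])
a,b=[cv2.imread(f'pics/{c}0.png') for c in ['side','top']]
E
```

```text
pics
0.0 [ 6.49423141e-01 -7.65147564e-05  2.13659428e-01] [[-0.0, -0.002, 1.0], [-1.0, -0.0, -0.0], [0.0, -1.0, -0.002]] 0.09208635218373591
side {'intrinsics': array([[490.37936716,   0.        , 275.12915859],
       [  0.        , 490.37936716, 202.98937507],
       [  0.        ,   0.        ,   1.        ]]), 'eye': array([ 0.40277089, -0.97399905,  0.60641525]), 'rotation': array([[ 0.9874502 ,  0.08990608, -0.1298422 ],
       [-0.15788798,  0.54286101, -0.82484744],
       [-0.00367253,  0.8349963 ,  0.55024331]])}
case [([0.5035, -0.1845, 0.0039], 0.78), ([0.571, -0.2003, 0.0805], 0.38)]
lid_pull [([0.4721, -0.169, 0.1419], 0.75)]
lid_hinge [([0.5706, -0.204, 0.0806], 0.56)]
hasp_lip [([0.4219, -0.1519, 0.0521], 0.61)]
hasp_pin [([0.438, -0.1557, 0.0958], 0.5)]
leaf_end [([0.3735, -0.3248, 0.16], 0.76), ([0.4693, -0.1657, 0.1385], 0.71)]
gauge [([0.4187, -0.3397, 0.0039], 0.59), ([0.6903, -0.4152, 0.0005], 0.3)]
pad_hammer [([0.4031, -0.0039, 0.0012], 0.84)]
top {'intrinsics': array([[469.12368784,   0.        , 275.67249979],
       [  0.        , 469.12368784, 214.54542651],
       [  0.        ,   0.        ,   1.        ]]), 'eye': array([ 0.47279349, -0.23293743,  0.99165424]), 'rotation': array([[ 2.61113871e-02,  9.97940397e-01, -5.85931730e-02],
       [-9.99657615e-01,  2.61654262e-02,  1.55117022e-04],
       [ 1.68791288e-03,  5.85690612e-02,  9.98281932e-01]])}
case [([0.5047, -0.1825, -0.0023], 0.6)]
lid_pull [([0.4781, -0.1697, 0.1448], 0.74)]
lid_hinge [([0.5701, -0.2031, 0.0785], 0.83)]
hasp_lip [([0.4231, -0.15, 0.0514], 0.75)]
hasp_pin [([0.4414, -0.1558, 0.0944], 0.69)]
leaf_end [([0.3742, -0.3213, 0.1558], 0.67), ([0.6979, -0.2297, 0.0002], 0.21)]
gauge [([0.4197, -0.3363, -0.0017], 0.92)]
pad_hammer [([0.4016, -0.003, -0.0003], 0.86), ([0.4434, -0.1566, 0.092], 0.72)]
```

View pics/side0.png

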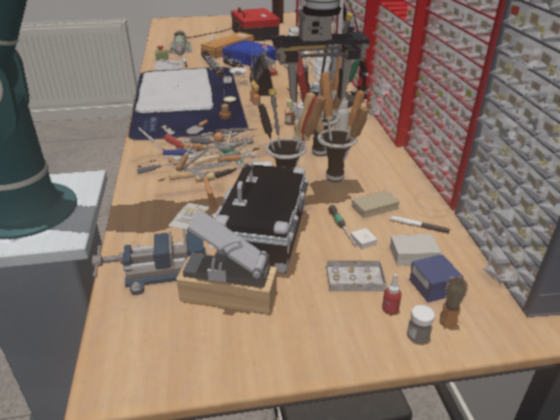

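View pics/top0.png

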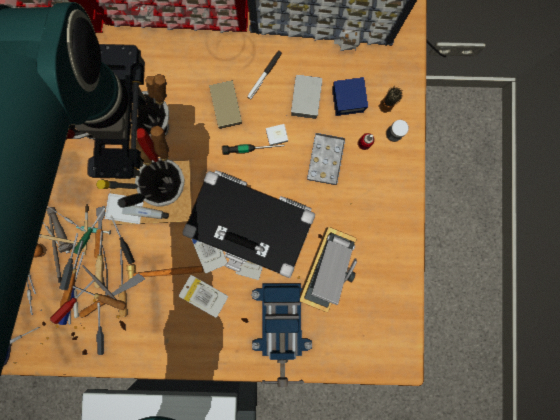

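The side and top views show the case (top view about 250,222) with its handle at (242,240) and its front facing the robot. The gauge leaf is at (333,270), a vise at (282,320), and the hammer lies left of the case. I'll measure yaw and leaf angle from depth next.

```bash
cat > h.py <<'E'
from station import *
import cv2,numpy as np
def cloud(c,d):
    i=viewer.camera_info(c);K=i['intrinsics'];v,u=np.nonzero(d>0);z=d[v,u]
    p=np.c_[(u-K[0,2])/K[0,0]*z,-(v-K[1,2])/K[1,1]*z,-z]
    return p@i['rotation'].T+i['eye']
E
python3 - <<'E'
from h import *
for c in ['top','side']:
    P=cloud(c,np.load(f'pics/{c}0.npy'))
    q=P[(abs(P[:,2]-.105)<.006)&(np.hypot(P[:,0]-.504,P[:,1]+.183)<.14)]
    r=cv2.minAreaRect((q[:,:2]*1000).astype(np.float32));print(c,'lid',r,np.median(q[:,2]))
    yaw=-.33
    for it in range(1):
        ex=np.array([np.cos(yaw),np.sin(yaw)]);ey=np.array([-ex[1],ex[0]])
        g=P[:,:2]-[.419,-.338];X=np.c_[g@ex,g@ey,P[:,2]]
        m=(abs(X[:,1])<.02)&(X[:,0]>-.055)&(X[:,0]<.05)&(X[:,2]>.085)&(X[:,2]<.17)
        Q=X[m]
        for k in range(6):
            A=np.c_[Q[:,:2],np.ones(len(Q))];s=np.linalg.lstsq(A,Q[:,2],rcond=None)[0]
            res=Q[:,2]-A@s;t=max(.002,2*res.std());Q=Q[abs(res)<t]
        print('leaf',s,len(Q),res.std(),'ang',np.arctan(-s[0]), 'z',Q[:,2].min(),Q[:,2].max(),'y',np.percentile(Q[:,1],[0,100]))
    # leaf wide outline
    m=(X[:,2]>.09)&(abs(X[:,1])<.05)&(abs(X[:,0])<.11)&(abs(X[:,2]-(np.c_[X[:,:2],np.ones(len(X))]@s))<.004)
    print('leafrect',cv2.minAreaRect((P[m][:,:2]*1000).astype(np.float32)))
for n in []:pass
E
```

```text
top lid ((503.3227844238281, -180.31375122070312), (222.70579528808594, 140.512939453125), 69.6597671508789) 0.10514589147725306
leaf [-0.71803309  0.0172517   0.12814724] 1043 0.0011967355852200978 ang 0.622726459630063 z 0.09024961430303091 0.16284784128702856 y [-0.01999259  0.01995505]
leafrect ((419.7435607910156, -346.6229248046875), (65.20342254638672, 102.18246459960938), 69.5363998413086)
side lid ((503.89349365234375, -183.34324645996094), (223.8772735595703, 134.02886962890625), 69.59080505371094) 0.10610335126247572
leaf [-0.71856378  0.02162536  0.1274049 ] 1003 0.0009228882205226156 ang 0.6230765292189503 z 0.09103980253425514 0.16180291610411324 y [-0.01994265  0.01999381]
leafrect ((417.9595642089844, -348.46923828125), (69.2730484008789, 102.93183135986328), 68.9967269897461)
```

```bash
cat >> h.py <<'E'
yaw=-.356;LEAF=.623
ex=np.array([np.cos(yaw),np.sin(yaw),0]);ey=np.array([-np.sin(yaw),np.cos(yaw),0]);ez=np.array([0,0,1.])
C=np.array([.5055,-.1815,0])
W=lambda x,y,z:C+x*ex+y*ey+z*ez
def ori(kind,t,s):
    y=-np.cos(t)*ez+np.sin(t)*ex
    z=s*(ey if kind=='hasp' else np.cross(ey,y))
    return np.c_[np.cross(y,z),y,z]
def tcp(g,R,back=0): return g+(.019-back)*R[:,1]
def lip(th):
    f=.39+th;r=.0475
    return W(-.071-r*np.sin(f),0,.093-r*np.cos(f))
def pull(a): return W(.069-.104*np.cos(a)+.061*np.sin(a),0,.080+.104*np.sin(a)+.061*np.cos(a))
E
python3 - <<'E'
from h import *
f=lambda g,R,b=0:solver.inverse_kinematics(tcp(g,R,b),R)
for s in (1,-1):
  for t in (0,.15,.3,.45,.6):
    R=ori('hasp',t,s);qs=[f(lip(0),R,.12)]+[f(lip(h),R) for h in (0,.6,1.2,1.8)]
    print('hasp',s,t,[q is not None for q in qs],None if qs[1] is None else np.round(qs[1],2),None if qs[-1] is None else np.round(qs[-1],2))
    for k in(1,):
      R=ori('h',t,s);qs=[f(pull(0),R,.08)]+[f(pull(h),R) for h in (0,.3,.65)]
      print('pull',s,t,[q is not None for q in qs],None if qs[1] is None else np.round(qs[1],2),None if qs[-1] is None else np.round(qs[-1],2))
print(lip(0),pull(0),pull(LEAF),env.sense()['t'])
E
```

```text
hasp 1 0 [True, True, True, True, True] [ 0.43  0.45 -0.19  2.2   0.17  0.51  1.32] [ 0.44  0.28 -0.2   2.21  0.09  0.66  1.39]
pull 1 0 [True, True, True, True] [ 0.72  0.41 -0.53  2.01  0.29  0.79  2.81] [ 0.71  0.43 -0.53  1.84  0.26  0.95  2.84]
hasp 1 0.15 [True, True, True, True, True] [ 0.4   0.41 -0.16  2.3   0.27  0.3   1.22] [ 0.42  0.22 -0.18  2.31  0.12  0.47  1.35]
pull 1 0.15 [True, True, True, True] [ 0.71  0.34 -0.51  2.12  0.32  0.6   2.77] [ 0.71  0.35 -0.51  1.95  0.28  0.75  2.83]
hasp 1 0.3 [True, True, False, False, True] [ 0.66  0.43 -0.47  2.39  1.29  0.23  0.22] [ 0.36  0.17 -0.14  2.42  0.23  0.26  1.24]
pull 1 0.3 [True, True, True, True] [ 0.67  0.27 -0.46  2.23  0.41  0.39  2.68] [ 0.68  0.28 -0.47  2.06  0.31  0.55  2.79]
hasp 1 0.45 [False, False, False, False, False] None None
pull 1 0.45 [True, True, True, True] [ 0.55  0.23 -0.33  2.34  0.73  0.18  2.34] [ 0.61  0.22 -0.38  2.17  0.4   0.33  2.69]
hasp 1 0.6 [False, False, False, False, False] None None
pull 1 0.6 [False, True, True, True] [ 0.89  0.29 -0.71  2.42  1.99  0.26  1.12] [ 0.59  0.2  -0.3
[... 543 characters left out ...]
1 0.3 [True, True, False, False, True] [ 0.55  0.41 -0.34  2.39  1.21  0.17 -2.86] [ 0.04  0.16  0.22  2.43 -0.01  0.25 -1.67]
pull -1 0.3 [True, True, True, True] [ 0.15  0.23  0.12  2.26 -0.    0.35 -0.09] [ 0.17  0.23  0.12  2.09 -0.01  0.52 -0.07]
hasp -1 0.45 [False, False, False, False, False] None None
pull -1 0.45 [True, True, True, True] [ 0.67  0.24 -0.46  2.33  0.84  0.21 -0.9 ] [ 0.14  0.19  0.14  2.2   0.04  0.3  -0.13]
hasp -1 0.6 [False, False, False, False, False] None None
pull -1 0.6 [False, False, True, True] None [ 0.68  0.21 -0.46  2.27  1.11  0.17 -1.16]
[ 0.42202519 -0.15046048  0.04906682] [ 0.47269455 -0.16930153  0.141     ] [ 0.52436803 -0.18851595  0.19022135] 0.9
```

Run:
```python
from h import *
R=ori('hasp',.13,1)
env.reach(tcp(lip(0),R,.19),R)
env.movel(tcp(lip(0),R,.11),rate=.15)
s=env.sense();print(s['t'],s['ee_pos'],tcp(lip(0),R,.11),s['wrist_force'])
p,d=viewer.read_camera('wrist');cv2.imwrite('pics/w1.png',p[:,:,::-1])
for n in ['hasp_lip','hasp_pin','lid_pull']:
    r=tip_of('wrist',n);print(n,[(np.round(x['at'],4).tolist(),round(x['score'],2)) for x in r[:2]])
p,d=viewer.read_camera('side');cv2.imwrite('pics/s1.png',cv2.resize(p[130:330,130:330,::-1],(600,600)))
print(lip(0),pull(0))
```

```text
2.9333 [ 0.41148365 -0.14623078  0.13953291] [ 0.41096815 -0.146349    0.13929895] [ 0.98734716 -0.37502881  0.39572439]
hasp_lip [([0.4191, -0.1439, 0.0535], 0.56)]
hasp_pin [([0.4393, -0.1601, 0.0955], 0.83)]
lid_pull [([0.4715, -0.1725, 0.1436], 0.75)]
[ 0.42202519 -0.15046048  0.04906682] [ 0.47269455 -0.16930153  0.141     ]
```

View pics/w1.png

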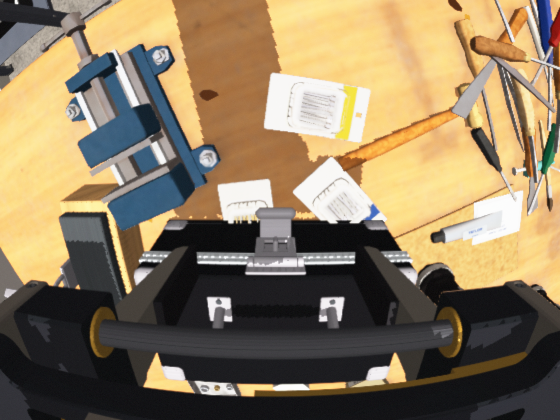

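View pics/s1.png

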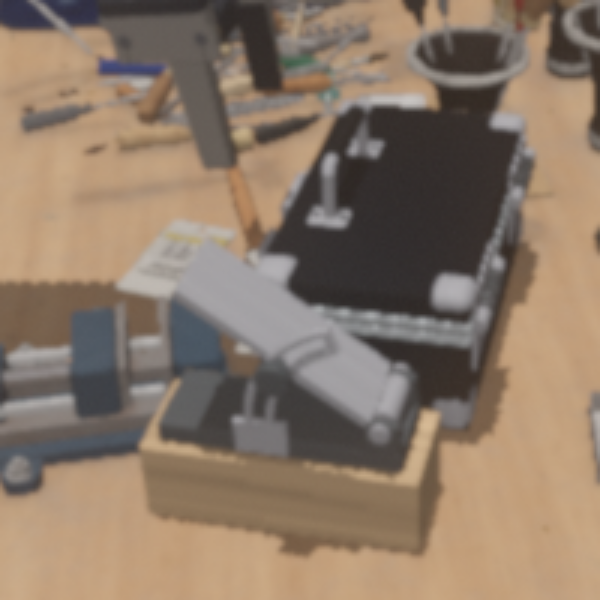

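The wrist view shows the hasp lip at (275,213), centred between the open fingers, with the case rim behind it. The side crop shows the path clear. Next I'll descend, pinch and swing the hasp.

Run:
```python
from h import *
R=env.sense()['tcp_rot'];R=ori('hasp',.13,1)
def st(k):
    s=env.sense();print(k,round(s['t'],2),np.round(s['ee_pos'],4),np.round(s['wrist_force'],1),round(s['gripper_width'],4));return s
env.movel(tcp(lip(0),R),frame=R,rate=.08);st('down')
effector.grasp(squeeze=20);s=st('grip')
if .028<s['gripper_width']<.042:
    for th in np.linspace(.2,1.6,8):
        env.movel(tcp(lip(th),R),frame=R,rate=.06);s=st(round(th,2))
        if np.linalg.norm(s['wrist_force'])>40 or s['gripper_width']<.028: print('STOP');break
p,d=viewer.read_camera('wrist');cv2.imwrite('pics/w2.png',p[:,:,::-1])
```

```text
down 4.71 [ 0.4246 -0.1514  0.0306] [-0.3  0.2  0.6] 0.0919
grip 5.66 [ 0.4243 -0.1513  0.0302] [ 0.6 -0.7 -0.2] 0.0316
0.2 5.97 [ 0.4164 -0.1484  0.0351] [ 1.4 -1.   0.8] 0.0317
0.4 6.28 [ 0.4098 -0.1459  0.0413] [ 1.4 -1.4  2.3] 0.0317
0.6 6.58 [ 0.4042 -0.1438  0.0486] [ 2.1 -1.5  1.9] 0.032
0.8 6.89 [ 0.3998 -0.1422  0.0568] [ 1.1 -1.7  0.8] 0.0317
1.0 7.2 [ 0.3968 -0.1411  0.0658] [ 0.5 -0.2  0.9] 0.0322
1.2 7.51 [ 0.3957 -0.1407  0.0749] [-1.8 -0.4 -1.1] 0.0316
1.4 7.82 [ 0.3965 -0.141   0.0842] [-4.   2.2  0.8] 0.0318
1.6 8.12 [ 0.3995 -0.1421  0.0935] [-6.2  2.2  2.2] 0.0318
```

View pics/w2.png

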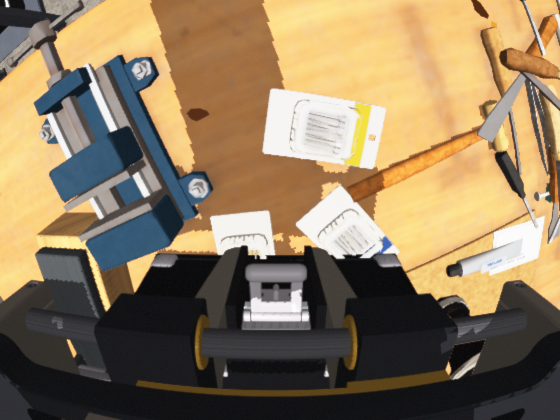

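The wrist view shows the lip pinched at (275,270), with the hasp lifted off the staple and sticking out toward the camera. Next I'll release it, check the hasp, and take the handle.

Run:
```python
from h import *
def st(k):
    s=env.sense();print(k,round(s['t'],2),np.round(s['ee_pos'],4),np.round(s['wrist_force'],1),round(s['gripper_width'],4));return s
R=ori('hasp',.13,1)
effector.release();env.movel(tcp(lip(1.6),R,.12),frame=R,rate=.12);st('up')
viewer.read_camera('wrist')
for n in ['hasp_lip','lid_pull']:
    r=tip_of('wrist',n);print(n,[(np.round(x['at'],4).tolist(),round(x['score'],2)) for x in r[:2]])
print(lip(1.6))
R=ori('h',.05,-1)
env.reach(tcp(pull(0),R,.09),R);st('pre')
p,d=viewer.read_camera('wrist');cv2.imwrite('pics/w3.png',p[:,:,::-1])
for n in ['hasp_lip','lid_pull']:
    r=tip_of('wrist',n);print(n,[(np.round(x['at'],4).tolist(),round(x['score'],2)) for x in r[:2]])
```

```text
up 10.31 [ 0.3856 -0.137   0.2119] [ 0.1 -0.1  0.7] 0.0922
hasp_lip [([0.3999, -0.1357, 0.1102], 0.72)]
lid_pull [([0.4715, -0.1671, 0.1437], 0.75)]
[ 0.39828512 -0.1416329   0.11233408]
pre 11.85 [ 0.4691 -0.168   0.2117] [-0.1 -0.4  0.4] 0.0919
hasp_lip [([0.3995, -0.1367, 0.1093], 0.94)]
lid_pull [([0.4702, -0.1679, 0.1406], 0.89)]
```

View pics/w3.png

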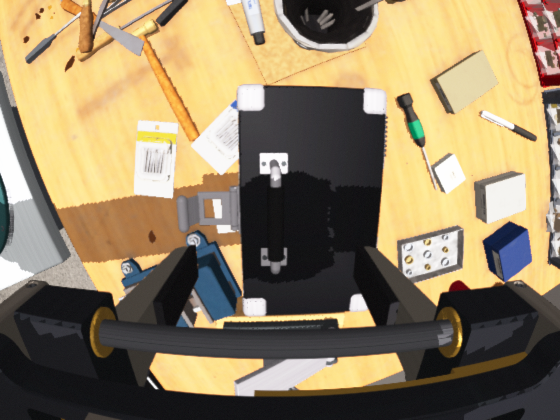

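The wrist view shows the handle bar at (275,213) between the fingers, and the hasp sticking out at (200,210), clear of its staple. Next I'll grasp the handle and raise the lid.

```bash
cat >> h.py <<'E'
def st(k):
    s=env.sense();print(k,round(s['t'],2),np.round(s['ee_pos'],4),np.round(s['wrist_force'],1),round(s['gripper_width'],4));return s
def planeang(P,lo,hi):
    """fit lid top plane; P world. returns angle, residual"""
    X=(P-C)@np.c_[ex,ey,ez];return X
E
python3 - <<'E'
from h import *
R=ori('h',.05,-1)
g0=pull(0)+[-.001,.0005,0]
env.movel(tcp(g0,R),frame=R,rate=.08);st('down')
effector.grasp(squeeze=50);s=st('grip')
if .009<s['gripper_width']<.018:
    for a in np.arange(.06,.56,.06):
        env.movel(tcp(pull(a),R),frame=R,rate=.06);s=st(round(a,2))
        if np.linalg.norm(s['wrist_force'])>40 or s['gripper_width']<.009: print('STOP');break
for c in ['top','side','wrist']:
    p,d=viewer.read_camera(c);cv2.imwrite(f'pics/{c}4.png',p[:,:,::-1]);np.save(f'pics/{c}4.npy',d)
s=env.sense();np.savez('pics/w4.npz',p=s['ee_pos'],R=s['tcp_rot'])
for c in ['side','wrist','top']:
  for n in ['lid_pull','hasp_pin','hasp_lip']:
    r=tip_of(c,n);print(c,n,[(np.round(x['at'],4).tolist(),round(x['score'],2)) for x in r[:2]])
a=cv2.imread('pics/side4.png')[130:330,130:330];cv2.imwrite('pics/s4.png',cv2.resize(a,(600,600)))
E
```

```text
down 13.28 [ 0.473  -0.1693  0.1225] [-0.2 -0.1 -0.1] 0.0919
grip 14.47 [ 0.4732 -0.1693  0.1221] [ 2.6 -0.6 -1.7] 0.0119
0.06 14.75 [ 0.4758 -0.1703  0.1269] [  2.2  -0.  -13.2] 0.0113
0.12 15.02 [ 0.4799 -0.1719  0.1337] [ -1.4   2.4 -10.1] 0.0118
0.18 15.28 [ 0.4841 -0.1735  0.1396] [-4.8  4.  -9.5] 0.0116
0.24 15.55 [ 0.4885 -0.1751  0.1453] [-6.8  4.1 -7.4] 0.0112
0.3 15.82 [ 0.4929 -0.1768  0.1504] [-8.7  4.9 -4.5] 0.0113
0.36 16.08 [ 0.4974 -0.1784  0.1549] [-9.5  5.1 -3.6] 0.0114
0.42 16.35 [ 0.5024 -0.1803  0.1595] [-11.5   5.2  -0.1] 0.0114
0.48 16.62 [ 0.5076 -0.1822  0.1639] [-14.3   6.9   3. ] 0.0112
0.54 16.88 [ 0.5133 -0.1843  0.1679] [-16.5   7.4   6.8] 0.0116
side lid_pull [([0.5058, -0.1831, 0.1847], 0.96)]
side hasp_pin [([0.4596, -0.1657, 0.1585], 0.7)]
side hasp_lip [([0.4321, -0.1589, 0.1986], 0.51)]
wrist lid_pull [([0.5155, -0.1818, 0.1827], 0.78), ([0.5685, -0.2047, 0.0813], 0.42)]
wrist hasp_pin [([0.4627, -0.1656, 0.159], 0.81)]
wrist hasp_lip [([0.4343, -0.1492, 0.199], 0.8)]
top lid_pull []
top hasp_pin []
top hasp_lip []
```

View pics/s4.png

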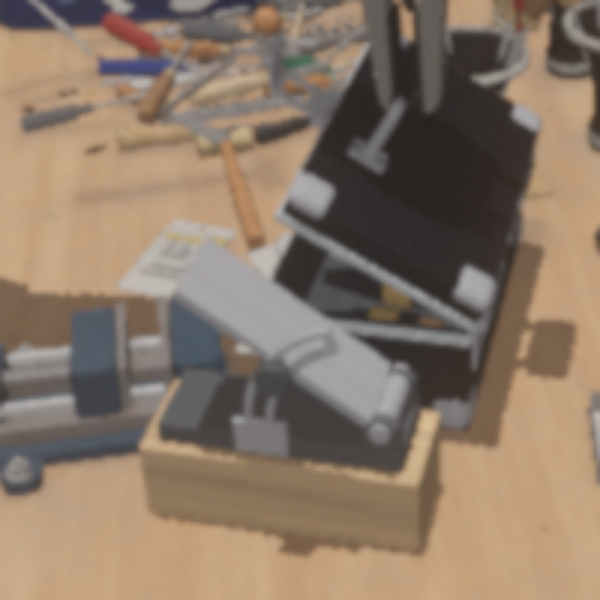

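The side crop shows the lid raised with the gripper on its bar (400,110), the leaf undisturbed, and the lid a bit flatter than the leaf. Next I'll measure the lid angle from depth.

```bash
sed -i '/^def planeang/,$d' h.py
cat >> h.py <<'E'
def lidang(P,a0):
    X=(P-C)@np.c_[ex,ey,ez]-[.069,0,.080]     # hinge frame
    n0=np.array([np.sin(a0),0,np.cos(a0)]);l0=np.array([-np.cos(a0),0,np.sin(a0)])
    u=X@l0;h=X@n0
    Q=X[(u>.02)&(u<.125)&(abs(X[:,1])<.1)&(abs(h-.025)<.012)]
    for k in range(8):
        m=Q.mean(0);n=np.linalg.svd(Q-m,full_matrices=False)[2][2];n*=np.sign(n[2])
        r=(Q-m)@n;Q=Q[abs(r)<max(.002,2*r.std())]
    return np.arctan2(n[0],n[2]),n[1],m@n,len(Q),r.std()
def leafang(P):
    X=(P-C)@np.c_[ex,ey,ez];c=(np.array([.419,-.338,0])-C)@np.c_[ex,ey,ez]
    X=X-[c[0]+.058,c[1],.080];a0=LEAF
    n0=np.array([np.sin(a0),0,np.cos(a0)]);l0=np.array([-np.cos(a0),0,np.sin(a0)])
    u=X@l0;h=X@n0;Q=X[(u>.02)&(u<.125)&(abs(X[:,1])<.02)&(abs(h)<.015)]
    for k in range(8):
        m=Q.mean(0);n=np.linalg.svd(Q-m,full_matrices=False)[2][2];n*=np.sign(n[2])
        r=(Q-m)@n;Q=Q[abs(r)<max(.002,2*r.std())]
    return np.arctan2(n[0],n[2]),n[1],m@n,len(Q),r.std()
E
python3 - <<'E'
from h import *
for c in ['side','top']:
    P=cloud(c,np.load(f'pics/{c}0.npy'));print(c,'shut',np.round(lidang(P,0),4),'leaf',np.round(leafang(P),4))
    P=cloud(c,np.load(f'pics/{c}4.npy'));print(c,'open',np.round(lidang(P,.52),4),'leaf',np.round(leafang(P),4))
s=np.load('pics/w4.npz');g=s['p']-.019*s['R'][:,1]-W(.069,0,.08);x,z=g@ex,g[2]
print('kin',np.arctan2(z,-x)-np.arctan2(.061,.104),np.hypot(x,z),np.hypot(.104,.061))
E
```

```text
side shut [-9.000e-04 -9.000e-04  2.630e-02  2.691e+03  8.000e-04] leaf [ 6.244e-01 -1.800e-03  4.600e-03  9.090e+02  8.000e-04]
side open [5.084e-01 0.000e+00 2.560e-02 2.599e+03 8.000e-04] leaf [ 6.206e-01 -9.000e-04  4.800e-03  9.090e+02  8.000e-04]
top shut [-2.000e-04  1.100e-03  2.520e-02  4.737e+03  1.200e-03] leaf [6.234e-01 5.200e-03 5.300e-03 9.350e+02 1.000e-03]
top open [5.090e-01 2.800e-03 2.560e-02 1.358e+03 1.000e-03] leaf [ 6.233e-01 -1.000e-04  5.300e-03  9.060e+02  9.000e-04]
kin 0.5170485054619086 0.12335642284625639 0.12056948204251355
```

```bash
cat >> h.py <<'E'
def pull2(a,r=.1232):
    b=a+np.arctan2(.061,.104);return W(.069-r*np.cos(b),0,.080+r*np.sin(b))
def measure(tag,a0):
    o=[]
    for c in ['side','top']*2:
        p,d=viewer.read_camera(c);P=cloud(c,d);l,f=lidang(P,a0),leafang(P);o.append((l[0],f[0]))
    cv2.imwrite(f'pics/{tag}.png',p[:,:,::-1]);o=np.array(o);print(tag,np.round(o,4).tolist(),np.round(o.mean(0),4));return o.mean(0)
E
python3 - <<'E'
from h import *
R=ori('h',.05,-1)
for a in (.555,.60,.645):
    env.movel(tcp(pull2(a),R),frame=R,rate=.05);s=st(a)
env.pause(.3);st('rest');l,f=measure('m5',.61)
np.save('pics/cmd.npy',a)
E
```

```text
0.555 17.73 [ 0.5156 -0.1852  0.1697] [-7.7  3.4 -7.6] 0.0114
0.6 17.99 [ 0.52   -0.1868  0.1724] [-8.9  4.7 -5.6] 0.0114
0.645 18.25 [ 0.5248 -0.1886  0.1752] [-8.5  5.7 -4.2] 0.0116
rest 18.55 [ 0.5247 -0.1886  0.1752] [-9.7  5.  -3.1] 0.0115
m5 [[0.6229, 0.6213], [0.6246, 0.6254], [0.6236, 0.6211], [0.6264, 0.6258]] [0.6244 0.6234]
```

Run:
```python
from h import *
env.pause(1.0);st('rest');measure('m6',.62)
p,d=viewer.read_camera('side');cv2.imwrite('pics/s6.png',cv2.resize(p[130:330,130:330,::-1],(600,600)))
viewer.read_camera('wrist')
for c in ['side','wrist']:
  P={n:(tip_of(c,n) or [None])[0] for n in ['hasp_pin','hasp_lip']}
  if all(P.values()):
    v=np.array(P['hasp_lip']['at'])-P['hasp_pin']['at'];print(c,'hasp',np.arctan2(-v@ex,-v[2])-.39-.623,np.linalg.norm(v))
for n in ['pad_hammer','thread_lock','driver_green','pad_box_2']:
    r=tip_of('side',n);print(n,[np.round(x['at'],3).tolist() for x in r[:1]])
```

```text
rest 19.75 [ 0.5247 -0.1886  0.1752] [-9.1  4.9 -3.5] 0.0116
m6 [[0.6225, 0.623], [0.6229, 0.6247], [0.6218, 0.6233], [0.6256, 0.624]] [0.6232 0.6237]
side hasp 1.659245395456961 0.04367825545966781
wrist hasp 1.5777156783260293 0.04691225852589064
pad_hammer [[0.402, -0.004, -0.001]]
thread_lock []
driver_green [[0.667, -0.182, 0.003]]
pad_box_2 []
```

View pics/s6.png

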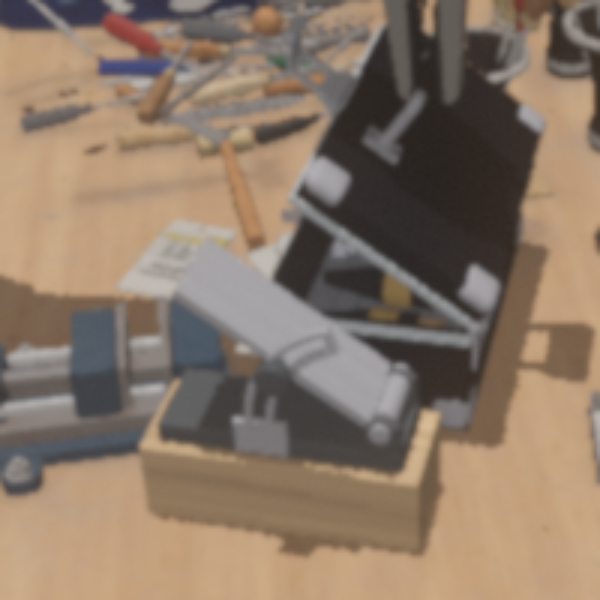

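The side crop shows the lid parallel to the leaf, with the lid edge running (300,200)→(475,325) and the leaf (200,250)→(385,420) in near-equal slopes. The gripper is still on the bar.

```bash
python3 -c "
from station import *
workorder.finish_job()"
```

```text
the job is handed in; nothing more can be done
```

The lid is up and parallel to the angle plate's leaf, the gripper is still holding it by the handle, and the job is handed in. No verdict is reported back.

- **Hasp:** I pinched the lip, swung the hasp out and up to about 1.6 rad, and let it go. Checked again once the lid was up, it read 1.58 rad (wrist camera) and 1.66 rad (side camera), well past the 1.1 needed.
- **Lid angle:** the last depth measurement gave the lid at 0.623 rad and the leaf at 0.624 rad. It was steady for more than a second before hand-in, with about 11 N at the wrist.
- **Leaf setting:** unchanged from the start (0.623–0.624 rad).
- **Time:** about 20 s of robot time, out of 51 s.
- **Loads:** the highest wrist force printed was about 19 N, partway through the lift, when my path ran a few millimetres inside the bar's true arc. I corrected the path and the force dropped.
- **Other things on the bench:** the hammer was found where it started. The screwdriver was found lying behind the case, but I had no earlier position to compare. The network did not find the red bottle or the pale box in the last check, so I did not confirm them; the arm never went near them.

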